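# Take the long comb out of the half-roofed toilet box

## Robot

A 6-joint arm with a two-finger parallel gripper is mounted at the origin on the work surface. World frame = base frame: x ahead of the robot, y to its left, z up, the work surface at z = 0. Lengths are in m, angles in rad, forces in N, time in s.
With the tool pointing down it reaches from about 0.375 to 0.925 m from the base axis. Payload 5.7 kg.
Tool frame: the origin (TCP) lies at the very end of the fingers, on their centre line; the grasp point (between the pads) lies 19 mm behind it (ctrl.grip_point_offset is the z of the grasp point in the tool frame, in m); z points along the fingers, y is the line along which they close (so a half turn about z gives the same grasp; the last joint's range is limited). The gripper opens to 88 mm and grips with 3 to 60 N. Pads are 20 mm wide; open, the fingers measure 115 mm over their backs; the gripper's body (75 mm by 178 mm) begins 61 mm behind the grasp point.
Start: joints at [0.998, 0.359, 1.51, -0, 1.272, -0.115], TCP at [0.265, 0.538, 0.223] pointing down, gripper open.
Joint ranges: [-2.97, 2.97], [-1.01, 2.36], [0.21, 2.38], [-0.96, 4.11], [0.2, 2.71], [-2.98, 2.98]. Speed limits (rad/s): [2.39, 2.39, 3.14, 3.14, 3.14, 3.14].

## Interface

Orientations are given as a rotation vector (axis times angle).
In Python, from cell import ctrl gives the robot as it stands. The module is installed in compiled form; this text tells all that it offers. Calls block until the motion is done:
- ctrl.move_pose(position, orientation): joint-space move of the TCP to a pose.
- ctrl.movel(position, ori=None, velocity=0.15): straight line of the TCP; ori=None keeps the orientation; velocity is the mean speed in m/s.
- ctrl.movej(angles): joint-space move.
- ctrl.move_gripper(opening): finger opening in m; the grip force is fixed at half the most; returns when the fingers have stopped.
- ctrl.sleep(seconds).
- ctrl.solve_ik(position, orientation): joint angles nearest the present ones, or None.
- ctrl.camera(name): name is "scene" or "top"; returns a dict with "image" (420x560x3 uint8, blue, green, red), "range_z" (420x560 float32, m along the optical axis (not along the pixel's ray), 0 where there is no reading), "K" (3x3 intrinsics, pixels), "k1" (the pictures are not rectified: a ray, as slopes to the right and down, at radius r is drawn at 1 + k1 r^2 times it, then the intrinsics apply), "T" (4x4, takes a point from camera to world coordinates). Camera axes: x right, y down, z forward; pixel columns grow to the right and rows downward; lengths in m; the calibration is good to about 2 mm. A picture is of the moment at which its call begins.
A pose or a line that the arm cannot do raises ctrl.PlanningError and nothing moves.
- ctrl.sign_off(): hands the job in; it is judged then, once.
Readings, each from a call of its own:
- ctrl.current_time(): time.
- ctrl.current_qpos(): joint angles.
- ctrl.current_qd(): joint speeds.
- ctrl.current_joint_efforts(): joint torques, N m.
- ctrl.current_tool_pos(): TCP position.
- ctrl.current_orientation(): TCP orientation.
- ctrl.current_force(): force on the tool from outside, world axes, zero at the start.
- ctrl.current_torque(): the same for the moment, N m.
- ctrl.current_opening(): finger opening in m.
- ctrl.current_grasp_force(): force on a finger pad.
Only numpy, scipy, OpenCV 4.12 (cv2) and the standard library are available. Lean on these libraries where they do the work, as an engineer would, in place of code of your own. Each camera call takes 0.05 s, during which the arm holds its last target. There are 200 camera calls.

## Task

Fetch the long bamboo comb out of the white toilet box on the turquoise shelf: swing the red cam lever round to its stop to free the mesh shutter, then slide the shutter fully open. The opening is shorter than the comb, so tilt the comb and draw it out diagonally, handle first, and finish holding it motionless in the gripper, with the whole comb at least 5 cm above the top of the box and touching nothing but the gripper; leave the shutter open and do not disturb the lota, tumbler, soap box or mirror.

Things in the scene. Friction and masses are not known exactly. Their poses are not given: they have to be found in the camera images.
- box: White wooden toilet box, fixed to the shelf, 142 (its x) by 262 (its y) mm. Origin: centre of its underside; z up. Inside 130 mm wide (x -65..65), 250 mm long (y -125..125); floor top z 8; side walls 6 mm thick, up to z 68. The +y half has a fixed roof, underside z 58, top z 63. Highest fixed point z 68; the shutter, open or closed, lies at z 64..70.
- box_mouth (a point): Centre of the box's mouth (box x 0, y -62.5, z 68): the open -y half, 130 (x) by 125 (y) mm, covered by the mesh shutter when closed. The end wall at its -y end (box y -131..-125) is only 48 mm high; at its +y edge (box y 0) the roof begins.
- shutter (a joint): Sliding steel mesh shutter, joint in m: 0 closed over the mouth, 0.125 fully open, having slid towards box +y to lie over the roof. About 2 N of friction; it stays where left. A black tab on its +x edge (top z 80, out to x 83) runs into the cam lobe after a few mm unless the lever is swung round.
- shutter_grip (a point): Middle of the top of the shutter's black upright grip: a block 42 (box x) by 14 (box y) by 28 mm high standing on the shutter (z 70..98 above the shelf). Moves with the shutter; closed it is at box x 0, y -63.
- cam_lever (a joint): Red cam lever on a vertical pivot beside the box, joint in rad, counter-clockwise seen from above: at 0 it sticks out along box +x and its steel lobe blocks the shutter; at 1.57 (its stop) it lies along box +y and the shutter is free (free from about 1.25). Starts at 0 to 0.2. Friction 0.06 N m, about 1 N at the tip; stays where left.
- lever_pivot (a point): On the lever's pivot axis at the height of the middle of the red arm (z 81), box x 100, y 37. Under it a bracket on the box's +x side: box x 71..118, y 19..55, up to z 66.
- lever_tip (a point): End of the red lever arm's centre line, 75 mm from the pivot axis. The arm is 14 mm wide, 14 mm high (z 74..88 above the shelf), runs from 6 to 78 mm from the pivot; nothing is under it beyond the bracket (20 mm).
- comb: Loose bamboo comb, about 50 g, 215 mm long, lying flat on the box floor along the box's length, handle under the mouth (towards box -y), head under the roof. Origin: middle of its underside; x along the comb towards the head, z up. Handle 16 mm wide and 18 mm thick (comb x -107.5..-12); head 40 mm wide, 8 mm thick (x -12..107.5).
- comb_grip (a point): Good place to grip the handle: on its centre line at comb x -55, mid-thickness (9 mm over the underside).
- comb_tail (a point): Free end of the handle, comb x -107.5, 9 mm over the underside.
- comb_head (a point): Far end of the head, comb x 107.5, 4 mm over the underside.
- lota: Steel lota (round pot), 104 mm dia, 104 mm high, standing; origin centre of underside. Leave alone.
- tumbler: Steel tumbler, 72 mm dia, 105 mm high, standing; origin centre of underside. Leave alone.
- soap_box: Grey plastic soap box, 105 by 70 by 30 mm; origin centre of underside. Leave alone.
- mirror: Small round mirror in an orange plastic frame, lying flat, 110 mm dia, 12 mm thick; origin centre of underside. Leave alone.
There are look-alikes about, which are no part of the job. There is more than one size of the comb; the one meant has the size given above.

How it is judged:
By the outcome, as a careful person would: the job done as asked, in the order asked, and still so for the second after the job is handed in, while the arm keeps its last pose, push and grip.
It also fails if it takes over 61 s, if anything falls off the work surface, if the arm or the gripper's body presses on something with over 40 N, if the wrist force passes 120 N, or if a joint passes its speed limit or range.

## Working session

There is one attempt and no reset: what is moved stays moved. The work goes in short steps, each a Python script; the robot and the scene stay as the last script left them, time stands still between calls to the robot, and variables do not carry over. Pictures are saved under pics/ and viewed, at most 10 in all, crops included, and the job is handed in when it is done.

```bash
mkdir -p pics; ls; cat > h.py <<'E'
import numpy as np, cv2, pickle
from cell import ctrl
def snap(n,tag):
    c=ctrl.camera(n); pickle.dump(c,open(f'{tag}.pkl','wb')); cv2.imwrite(f'pics/{tag}.png',c['image']); return c
def load(tag): return pickle.load(open(f'{tag}.pkl','rb'))
def cloud(c):
    h,w=c['range_z'].shape; K=c['K']
    D=np.array([c['k1'],0,0,0,0],float)
    uv=np.stack(np.meshgrid(np.arange(w),np.arange(h)),-1).reshape(-1,1,2).astype(float)
    n=cv2.undistortPoints(uv,K.astype(float),D).reshape(h,w,2)
    z=c['range_z'][...,None]
    P=np.concatenate([n*z,z],-1)
    return P@c['T'][:3,:3].T+c['T'][:3,3], n
def pix(c,P):
    Tc=np.linalg.inv(c['T']); p=np.asarray(P)@Tc[:3,:3].T+Tc[:3,3]
    r,_=cv2.projectPoints(p.reshape(-1,1,3),np.zeros(3),np.zeros(3),c['K'].astype(float),np.array([c['k1'],0,0,0,0.])); return r.reshape(-1,2)
def at(c,u,v,z):  # ray at pixel cut with height z
    n=cv2.undistortPoints(np.array([[[u,v]]],float),c['K'].astype(float),np.array([c['k1'],0,0,0,0.])).ravel()
    d=c['T'][:3,:3]@np.array([*n,1]); o=c['T'][:3,3]; return o+d*(z-o[2])/d[2]
E
python3 - <<'E'
from h import *
for n in('scene','top'):
    c=snap(n,n+'0'); print(n,c['T'].round(3).tolist(),c['k1'])
a=[cv2.imread(f'pics/{n}0.png') for n in('scene','top')]
E
```

```text
pics
scene [[0.34, 0.761, -0.553, 1.147], [0.94, -0.27, 0.207, -0.218], [0.008, -0.59, -0.807, 0.912], [0.0, 0.0, 0.0, 1.0]] -0.030539762198353828
top [[0.025, -0.987, 0.161, 0.421], [-1.0, -0.027, -0.008, -0.007], [0.012, -0.161, -0.987, 1.243], [0.0, 0.0, 0.0, 1.0]] 0.02047351073148363
```

View pics/top0.png

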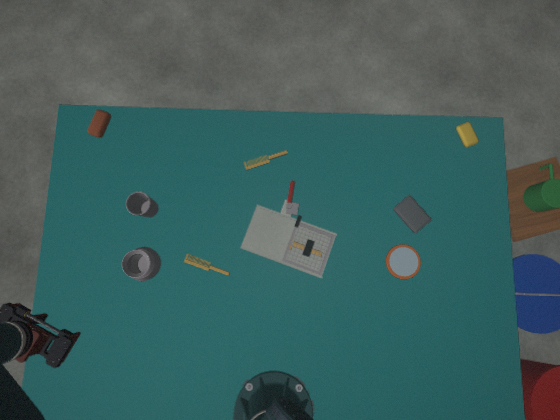

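View pics/scene0.png

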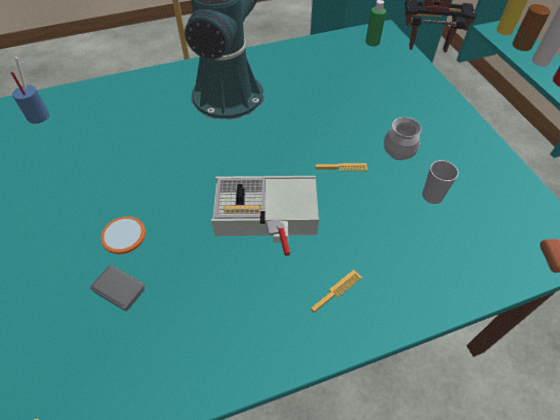

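```bash
python3 - <<'E'
from h import *
a=cv2.resize(load('top0')['image'][165:295,225:355],(600,600),interpolation=cv2.INTER_CUBIC)
cv2.imwrite('pics/crop_top.png',a)
b=cv2.resize(load('scene0')['image'][165:265,200:333],(798,600),interpolation=cv2.INTER_CUBIC)
cv2.imwrite('pics/crop_sc.png',b)
E
```

```text
(no output)
```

View pics/crop_top.png

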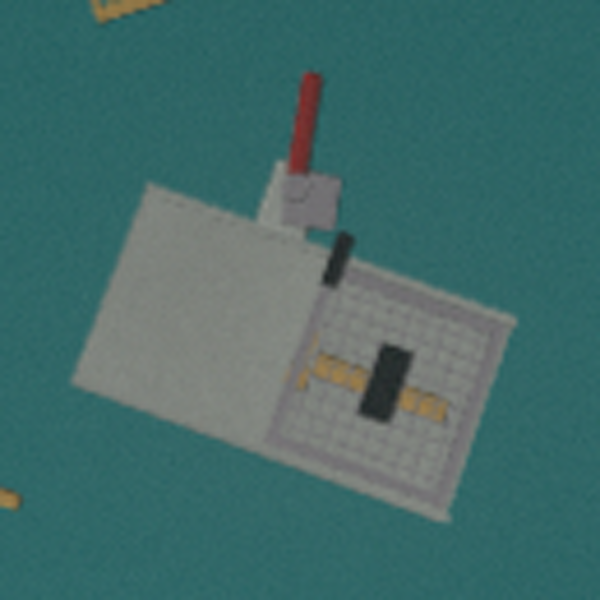

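View pics/crop_sc.png

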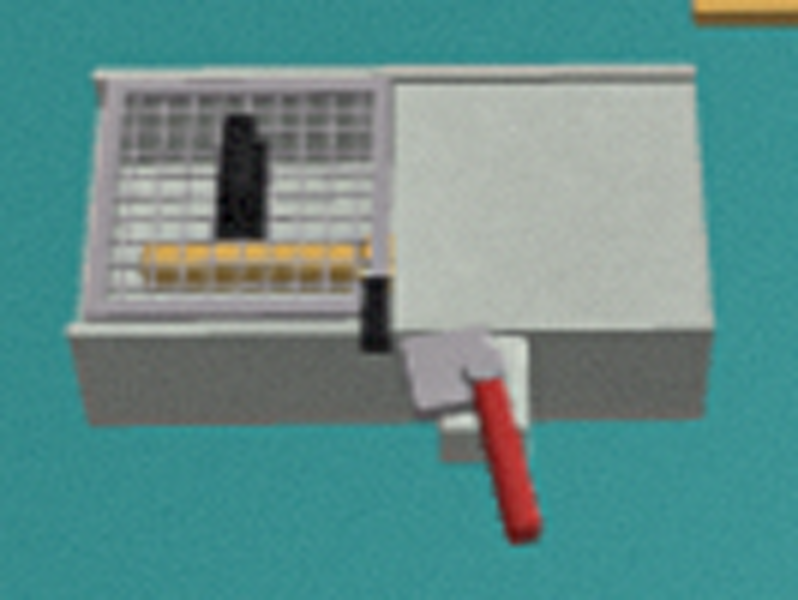

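The comb meant is the one inside the box. Its handle shows under the mesh at top ≈ (295–321, 243–254). The two loose combs, at top (266,160) and (206,265), are shorter look-alikes lying outside. Next I fit the box, lever and comb poses.

```bash
python3 - <<'E'
from h import *
from scipy.optimize import least_squares
ct,cs=load('top0'),load('scene0')
s=600/130
T=lambda u,v:((u+.5)/s-.5+225,(v+.5)/s-.5+165)
S=lambda u,v:((u+.5)/6-.5+200,(v+.5)/6-.5+165)
C=[(71,131),(71,-131),(-71,-131),(-71,131)]
tp=[T(150,183),T(517,320),T(447,520),T(72,384)]
sp=[S(713,328),S(70,328),S(97,73),S(695,68)]
P=lambda p,x,y,z:np.array([p[0]+np.cos(p[2])*x-np.sin(p[2])*y,p[1]+np.sin(p[2])*x+np.cos(p[2])*y,z])
X=lambda p:np.array([P(p,x/1e3,y/1e3,.068) for x,y in C])
for nm,cc in(('top',[(ct,tp)]),('scene',[(cs,sp)]),('both',[(ct,tp),(cs,sp)])):
    r=least_squares(lambda p:np.concatenate([(pix(c,X(p))-q).ravel() for c,q in cc]),[.6,0,-.3]); print(nm,r.x.round(4),r.fun.round(1))
p=r.x; print('r',np.hypot(*p[:2]))
def loc(w): d=w[:2]-p[:2];c,q=np.cos(p[2]),np.sin(p[2]);return (1e3*np.array([c*d[0]+q*d[1],-q*d[0]+c*d[1]])).round(1)
print('lever tip top',loc(at(ct,*T(313,74),.088)),'scene',loc(at(cs,*S(522,520),.088)))
print('handle end top',loc(at(ct,*T(446,409),.026)),'neck',loc(at(ct,*T(318,367),.026)))
print('handle scene end',loc(at(cs,*S(143,252),.026)),loc(at(cs,*S(355,252),.026)))
print('grip top',loc(at(ct,*T(395,383),.098)),loc(at(cs,*S(240,118),.098)))
W,_=cloud(ct); 
for n,x,y,z in(('roof',0,60,.063),('grip',0,-63,.098),('grip2',10,-63,.098),('floor',30,-70,.008)):
    u,v=pix(ct,P(p,x/1e3,y/1e3,z))[0]; print(n,W[int(round(v)),int(round(u))].round(3))
print('grip reach',P(p,0,-.063,.098),'piv',P(p,.1,.037,.081))
for o in ('scene','top'):pass
for n,z,u,v in(('comb far',.01,266,160),('comb near',.01,206,265),('lota',.104,138,261),('tumbler',.105,138,202)): print(n,at(ct,u,v,z).round(3))
E
```

```text
top [ 0.5052 -0.0329 -0.3273] [-0.4 -0.1  0.4 -0.4  0.2  0.7 -0.2 -0.2]
scene [ 0.5059 -0.0323 -0.3347] [ 0.3  0.3 -0.4  0.8  0.  -0.9  0.1 -0.5]
both [ 0.5055 -0.0325 -0.3311] [-0.4 -0.4  0.3 -0.4 -0.   0.7 -0.4 -0.5  0.2  0.1 -0.5  0.9 -0.2 -0.9
 -0.1 -0.7]
r 0.5065742482632242
lever tip top [173.9  52.3] scene [172.4  51. ]
handle end top [   1.3 -109.7] neck [ -2.4 -18.5]
handle scene end [  -1.7 -110. ] [ -0.8 -17.9]
grip top [  0.1 -67.2] [-16.7 -63. ]
roof [0.524 0.025 0.064]
grip [ 0.485 -0.092  0.104]
grip2 [ 0.494 -0.095  0.097]
floor [ 0.504 -0.101  0.096]
grip reach [ 0.4850521  -0.09208541  0.098     ] piv [ 0.61212674 -0.03002064  0.081     ]
comb far [0.772 0.047 0.01 ]
comb near [0.426 0.224 0.01 ]
lota [0.432 0.403 0.104]
tumbler [0.605 0.418 0.105]
```

```bash
cat >> h.py <<'E'
from scipy.spatial.transform import Rotation as Ro
BX=np.array([.5055,-.0325]); YAW=-.331
def B(x,y,z):  # box mm -> world m
    c,s=np.cos(YAW),np.sin(YAW); return np.array([BX[0]+(c*x-s*y)/1e3,BX[1]+(s*x+c*y)/1e3,z/1e3])
def ori(a,tilt=0): # tool x at box angle a; tilt: turn about box x axis
    w=a+YAW; x=np.array([np.cos(w),np.sin(w),0]); z=np.array([0,0,-1.])
    R=Ro.from_matrix(np.stack([x,np.cross(z,x),z],1))
    return (Ro.from_rotvec(-tilt*np.array([np.cos(YAW),np.sin(YAW),0]))*R).as_rotvec()
def push(phi,back=0,rho=55,z=76):  # lever pusher
    u=np.array([np.cos(phi),np.sin(phi)]);t=np.array([-u[1],u[0]])
    q=np.array([100,37])+rho*u-(17+back)*t; return B(*q,z)
# comb: line from head end (y=yh,z=zh underside) at pitch th; tool TCP height over underside = h at comb grip (mm from head end)
def comb(th,slide=0,lift=0,yh=105,zh=8,L=162.5,h=3,x=-1):
    y=yh-L*np.cos(th)+h*np.sin(th)-slide*np.cos(th); z=zh+L*np.sin(th)+h*np.cos(th)+slide*np.sin(th)+lift
    return B(x,y,z)
E
python3 - <<'E'
from h import *
m=Ro.from_rotvec(ctrl.current_orientation()).as_matrix(); print('a now(box)',np.arctan2(m[1,0],m[0,0])-YAW)
def t(n,p,o):
    q=ctrl.solve_ik(p,o); print(n,p.round(3),None if q is None else np.round(q,2))
H=np.pi/2
for s in(-1,1):
    print(s)
    for f in(.1,.9,1.6): t('lev',push(f),ori(f+s*H))
    t('shut0',B(0,-95,76),ori(s*H)); t('shut1',B(0,40,76),ori(s*H))
    t('c0',comb(0),ori(s*H)); t('c1',comb(.32),ori(s*H,.32)); t('c2',comb(.32,130),ori(s*H,.32)); t('c3',comb(.32,130,200),ori(s*H,.32))
    m=Ro.from_rotvec(ori(s*H,.32)).as_matrix(); print('tool z in box y:',m[:,2]@(B(0,1,0)-B(0,0,0))*1e3)
E
```

```text
a now(box) 3.0147615554471683
-1
lev [ 0.662 -0.059  0.076] None
lev [ 0.668 -0.015  0.076] [-0.13  0.6   1.49  0.    1.05  2.45]
lev [0.645 0.017 0.076] [-0.08  0.57  1.55  0.    1.02  1.79]
shut0 [ 0.475 -0.122  0.076] None
shut1 [0.518 0.005 0.076] [-0.12  0.43  1.84  0.    0.87 -2.93]
c0 [ 0.486 -0.087  0.011] None
c1 [ 0.489 -0.078  0.062] [-0.06  0.49  1.84 -0.39  0.93 -2.62]
c2 [ 0.449 -0.195  0.103] [-0.3   0.39  1.89 -0.41  0.92 -2.86]
c3 [ 0.449 -0.195  0.303] None
tool z in box y: -0.31456656061612126
1
lev [ 0.662 -0.059  0.076] [-0.19  0.6   1.5  -0.    1.04  0.04]
lev [ 0.668 -0.015  0.076] [-0.13  0.6   1.49  0.    1.05 -0.69]
lev [0.645 0.017 0.076] [-0.08  0.57  1.55 -0.    1.02 -1.35]
shut0 [ 0.475 -0.122  0.076] [-0.39  0.4   1.9   0.    0.84 -0.06]
shut1 [0.518 0.005 0.076] [-0.12  0.43  1.84  0.    0.87  0.21]
c0 [ 0.486 -0.087  0.011] [-0.32  0.51  1.94  0.    0.69  0.01]
c1 [ 0.489 -0.078  0.062] [-0.06  0.49  1.84 -0.39  0.93  0.52]
c2 [ 0.449 -0.195  0.103] [-0.3   0.39  1.89 -0.41  0.92  0.29]
c3 [ 0.449 -0.195  0.303] [-0.3   0.15  1.64 -0.33  1.37  0.1 ]
tool z in box y: -0.3145665606161209
```

```bash
python3 - <<'E'
from h import *
H=np.pi/2; F=lambda:np.round(ctrl.current_force(),1)
ctrl.move_gripper(0)
p=push(.15,15); ctrl.move_pose(p+[0,0,.07],ori(.15+H)); ctrl.movel(p)
print('down',F())
for f in(.15,.4,.65,.9,1.15,1.35,1.5,1.57,1.6):
    ctrl.movel(push(f),ori(f+H),velocity=.08); print(f,F())
print(ctrl.current_tool_pos().round(4) if hasattr(ctrl.current_tool_pos(),'round') else ctrl.current_tool_pos(),push(1.6))
ctrl.movel(push(1.57,25)); ctrl.movel(push(1.57,25)+[0,0,.06])
snap('top','top1'); print(ctrl.current_time())
c=load('top1'); cv2.imwrite('pics/lev.png',cv2.resize(c['image'][165:295,225:355],(600,600),interpolation=cv2.INTER_CUBIC))
E
```

```text
down [ 0.2 -0.5  1.4]
0.15 [0.3 1.2 0.6]
0.4 [-0.3  0.1  0.1]
0.65 [-0.3  0.1 -0.1]
0.9 [ 0.3 -0.4  0.5]
1.15 [-0.4  0.7  0.8]
1.35 [-0.3 -0.3 -0.3]
1.5 [0.7 0.2 0.2]
1.57 [ 3.8 -3.  -1.9]
1.6 [ 6.8 -3.1 -4.5]
[0.6475 0.0161 0.0765] [0.64467601 0.01745389 0.076     ]
8.65
```

View pics/lev.png

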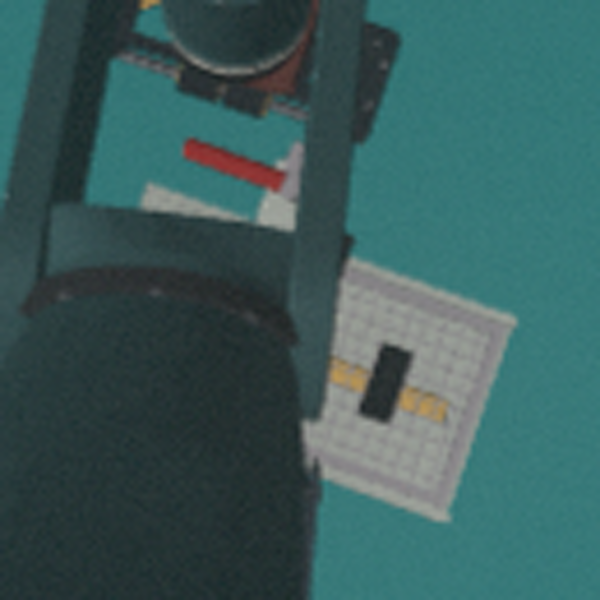

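The red arm at crop (185,150)–(285,182) now lies parallel to the box's long edge. The contact force also rose at the end, so the lever is at its stop. Next is the shutter.

```bash
python3 - <<'E'
from h import *
H=np.pi/2; F=lambda:np.round(ctrl.current_force(),1)
o=ori(H)
ctrl.movel(B(110,60,150),velocity=.25)
ctrl.move_pose(B(0,-100,130),o); ctrl.movel(B(0,-100,77)); print('down',F())
for y in(-75,0,30,44,46,48,50):
    ctrl.movel(B(0,y,77),velocity=.08 if y>0 else .1); f=F(); print(y,f)
    if np.hypot(*f[:2])>9: break
ctrl.movel(B(0,25,77)); ctrl.movel(B(0,-57,150),velocity=.25); ctrl.movel(B(0,-180,200),velocity=.25)
snap('top','top2');c=snap('scene','scene2'); print(ctrl.current_time())
a=cv2.resize(load('top2')['image'][165:295,225:355],(400,400),interpolation=cv2.INTER_CUBIC)
b=cv2.resize(c['image'][165:265,200:300],(400,400),interpolation=cv2.INTER_CUBIC)
cv2.imwrite('pics/shut.png',np.hstack([a,b]))
E
```

```text
down [-0.1  0.2  0.9]
-75 [-1.   0.8  0.1]
0 [-0.5 -0.   0. ]
30 [-0.3  0.6  0.8]
44 [-1.6 -4.2  1.3]
46 [ -3.2 -10.6   1.9]
14.7583
```

View pics/shut.png

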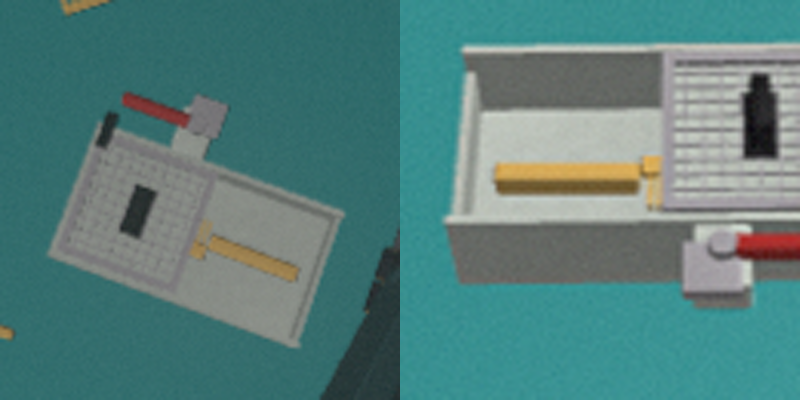

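The shutter is fully open: the stop force was reached and the mesh now lies over the roof. The handle is in clear view, from (211,243) to (298,274) in the top crop and from (496,172) to (638,170) in the scene crop. Measuring it, then grasping.

```bash
python3 - <<'E'
from h import *
ct,cs=load('top2'),load('scene2'); s=400/130
T=lambda u,v:((u+.5)/s-.5+225,(v+.5)/s-.5+165)
S=lambda u,v:((u+.5)/4-.5+200,(v+.5)/4-.5+165)
def loc(w): d=w[:2]-BX;c,q=np.cos(YAW),np.sin(YAW);return 1e3*np.array([c*d[0]+q*d[1],-q*d[0]+c*d[1]])
e=[loc(at(ct,*T(298,274),.026)),loc(at(cs,*S(96,172),.026))]; n=[loc(at(ct,*T(211,243),.026)),loc(at(cs,*S(238,170),.026))]
print(e,n); e,n=np.mean(e,0),np.mean(n,0)
d=n-e; psi=np.arctan2(-d[0],d[1]); g=e+d/np.linalg.norm(d)*52.5; print('yaw vs box',psi,'grip',g,np.linalg.norm(d))
assert abs(psi)<.08 and 85<np.linalg.norm(d)<100
H=np.pi/2; o=ori(H+psi)
ctrl.move_gripper(.05)
ctrl.move_pose(B(*g,110),o); ctrl.movel(B(*g,30)); ctrl.movel(B(*g,11),velocity=.05); print('down',np.round(ctrl.current_force(),1))
ctrl.move_gripper(0); print('open',ctrl.current_opening(),'gf',ctrl.current_grasp_force(),np.round(ctrl.current_force(),1),ctrl.current_time())
E
```

```text
[array([   0.15465217, -110.95714923]), array([   1.76164042, -109.21777976])] [array([ -1.27798312, -17.14569911]), array([  1.03162125, -16.92272087])]
yaw vs box 0.011619997262027112 grip [  0.34811017 -57.59100884] 93.05953708210923
down [-0.2 -0.4  0.3]
open 0.015872653790339423 gf 29.90844190120697 [-0.1  0.3  1.1] 18.1583
```

```bash
python3 - <<'E'
from h import *
H=np.pi/2; psi=.0116; F=lambda:np.round(ctrl.current_force(),1)
def go(th,yh,zh,slide=0,lift=0,v=.06):
    ctrl.movel(comb(th,slide,lift,yh=yh,zh=zh,x=.35),ori(H+psi,th),velocity=v); print(th,yh,slide,lift,F(),round(ctrl.current_opening(),4))
go(0,104,10); go(.1,97,10); go(.2,90,10); go(.3,80,11); go(.34,78,12)
go(.34,78,12,60,v=.08); go(.34,78,12,125,v=.08)
go(.34,78,12,125,200,v=.15)
ctrl.sleep(.5); print(ctrl.current_time(),ctrl.current_grasp_force(),np.max(np.abs(ctrl.current_qd())))
snap('top','top3');c=snap('scene','scene3')
cv2.imwrite('pics/fin.png',np.hstack([load('top3')['image'][130:330,100:450].repeat(2,0)[:, :].repeat(1,1),c['image'][10:410,100:550]]))
E
```

```text
0 104 0 0 [-0.4 -0.5 -0.7] 0.0157
0.1 97 0 0 [ 0.1  0.4 -1.2] 0.016
0.2 90 0 0 [ 0.1 -0.  -0.7] 0.0155
0.3 80 0 0 [ 0.2 -0.  -0.6] 0.0158
0.34 78 0 0 [ 1.1 -0.2 -0.5] 0.0158
0.34 78 60 0 [ 0.   0.7 -1.6] 0.0158
0.34 78 125 0 [-0.1  0.6 -1.2] 0.0157
0.34 78 125 200 [ 0.   0.3 -1. ] 0.0157
23.8167 29.905211627483368 0.0018530370231796647
```

```bash
python3 - <<'E'
from h import *
cv2.imwrite('pics/fin2.png',cv2.resize(load('scene3')['image'],(800,600)))
E
```

```text
(no output)
```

View pics/fin2.png

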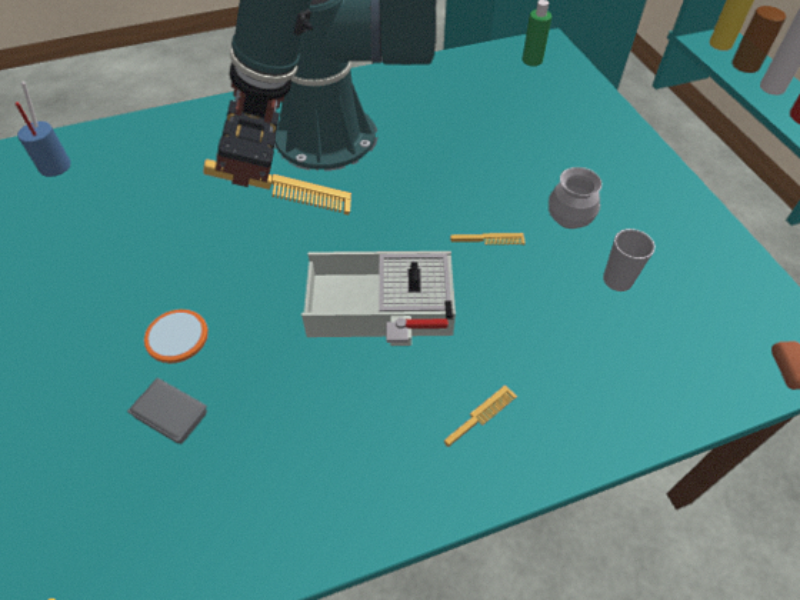

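The comb is held by its handle, head end at (350,205), well clear of the box. The shutter is open, and the lota, tumbler, soap box and mirror stand where they were. One depth check on the head, then hand in.

```bash
python3 - <<'E'
from h import *
W,_=cloud(load('scene3')); z=W[134,222:246,2]; print(z.round(3)); 
h=W[128:146,190:247,2]; print(np.median(h[h>.1]), h[h>.1].min())
if h[h>.15].size>50: ctrl.sleep(.5); ctrl.sign_off(); print(ctrl.current_time())
E
```

```text
[ 0.912  0.278  0.277  0.279  0.276  0.276  0.274  0.274  0.912  0.274
  0.274  0.269  0.271  0.27   0.267  0.269  0.267  0.268  0.266  0.267
  0.265 -0.002  0.003 -0.001]
0.27873582676806746 0.2591846415632666
the job is handed in; nothing more can be done
the job is handed in; nothing more can be done
```

The job is handed in, at about 24 s of the 61 s allowed: the lever is at its stop, the shutter is fully open, and the comb is held still in the gripper with its lowest measured point about 19 cm above the top of the box; the last picture shows the lota, tumbler, soap box and mirror where they were.

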